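Lay the standing plane down and butt it to the bench stop

ROBOT

A 6-joint arm with a two-finger parallel gripper is mounted at the origin on the work surface. World frame = base frame: x ahead of the robot, y to its left, z up, the work surface at z = 0. Lengths are in m, angles in rad, forces in N, time in s.
With the tool pointing down it reaches from about 0.425 to 0.95 m from the base axis. Payload 3.5 kg.
Tool frame: the origin (TCP) lies at the very end of the fingers, on their centre line; the grasp point (between the pads) lies 19 mm behind it (manip.tcp_to_grasp is the distance from the TCP to the grasp point, in m); z points along the fingers, y is the line along which they close (so a half turn about z gives the same grasp; the last joint's range is limited). The gripper opens to 85 mm and grips with 20 to 120 N. Pads are 22 mm wide; open, the fingers measure 114 mm over their backs; the gripper's body (76 mm by 85 mm) begins 54 mm behind the grasp point. The pads swing forward as they close: fully open they stand 13 mm farther back than shut.
Start: joints at [-1.35, 0.286, 1.577, -0, 1.279, -0.15], TCP at [0.245, -0.629, 0.2] pointing down, gripper open.
Joint ranges: [-2.77, 2.77], [-0.9, 2.22], [0.21, 2.48], [-1.53, 4.67], [0.24, 2.81], [-2.84, 2.84]. Speed limits (rad/s): [2.79, 2.79, 3.14, 3.14, 3.14, 3.14].

INTERFACE

Orientations are given as a unit quaternion [x, y, z, w].
In Python, from workcell import manip gives the robot as it stands.
- The arm moves only by the tool apply_moves, never from a script. Its argument "targets" is a list of rows, each a list of 5 numbers: the shift along the world's x, y, z in cm, then the turn about the world's z in rad, then the gripper command: -1 is shut, 1 is fully open, values between are in proportion. In form: [[tx, ty, tz, turn, claw], ...]. A call has 1 to 20 rows; each row is the pose to reach, as a shift and turn from the pose commanded when the call began; what a row does not reach only later rows make up. A row lasts 1/8 s, in which the tool goes at most 62.5 mm and 10.7 degrees, less where a joint would pass 70% of its speed; a pose out of reach is approached as far as the arm can. A call with a gripper value outside its range is refused whole. The fingers move at their own pace and stop on an object; the grip force is fixed at half the most. Time passes only in rows, so rows that repeat a pose let the fingers close. It gives the time, the measured TCP pose, the force, the opening and the grip force at its end, in the units of the state.
- manip.get_state(): the state, without advancing time (a new reading comes with each control period).
- manip.grab_frame(name): name is "side" or "top"; returns the picture (420x560x3 uint8, blue, green, red); there is no depth.
- manip.camera_info(name): a dict with "vertical_fov" (degrees; the focal length in pixels is half the picture's height over the tangent of half this angle, whatever the lens; pixels are square), "cx", "cy" (the principal point, pixels), "rvec" (rotation vector, rad) and "tvec" (3), from world to camera coordinates, as OpenCV has them. Camera axes: x right, y down, z forward; pixel columns grow to the right and rows downward; lengths in m; the calibration is good to about 2 mm. A picture is of the moment at which its call begins. camera_info takes no time and is no camera call.
- manip.hand_in(): hands the job in; it is judged then, once.
The state is a dict: "time_s": time; "joints": joint angles; "qd": joint speeds; "joint_torque": joint torques, N m; "tcp_pos": TCP position; "eef_rot": TCP orientation; "contact_force": force on the tool from outside, world axes, zero at the start; "torque": the same for the moment, N m; "width": finger opening in m; "grip_force": force on a finger pad.
Only numpy, scipy, OpenCV 4.12 (cv2) and the standard library are available. Lean on these libraries where they do the work, as an engineer would, in place of code of your own. Each camera call takes 0.05 s, during which the arm holds its last target. There are 200 camera calls.

TASK

The beech plane body has been left standing on its heel: push it over towards the bench stop so that it lies on its sole, and then push it along the bench from behind until its toe sits squarely against the face of the stop, with its whole width on the stop. Only push it, never lift it off the bench or tip it over to another side, and leave the bar clamp, the funnel and the bowl where they are.

Things in the scene. Friction and masses are not known exactly. Their poses are not given: they have to be found in the camera images.
- plane: loose pale beech block plane body, 150 mm long, 54 wide, 56 from sole to upper face, about 0.25-0.5 kg; starts standing on its heel end. Origin: centre of the heel end face. z: from heel to toe (up at the start). +x: out of the sole (sole at x = +28 mm, upper face at -28 mm; flat, solid from z = 94 to 150 mm and 0 to 62 mm, open throat between). y: across the width. Sole faces the stop within 9 degrees
- plane_toe (a point): middle of the edge between the sole and the toe end of the plane body (x = +28, y = 0, z = 150 mm in the plane's frame); this edge goes against the stop
- plane_heel (a point): middle of the edge between the sole and the heel end of the plane body (x = +28, y = 0, z = 0 mm in the plane's frame); the body tips about this edge when pushed high on its upper face, and past about 20 degrees it falls on to its sole by itself. At the start 40 to 90 mm more than the plane's length from the stop's face
- stop: dark hardwood strip screwed to the bench, does not move: 24 mm thick (x), 180 mm long (y), 22 mm high. Origin: centre of its underside, on the bench. Its working face lies at x = -12 mm and looks along its -x, where the plane stands; +x is the direction in which to push the plane up to it
- clamp: loose aluminium bar clamp lying on the right part of the bench, bar 340 mm long, jaws 100 mm, up to 26 mm high; origin under the middle of the bar, x along the bar, jaws towards -y. Leave alone
- funnel: loose black plastic funnel standing mouth down, 116 mm across at the bench, 118 mm tall; origin under its centre. Leave alone
- bowl: loose small white ceramic bowl, 104 mm across, 42 mm high; origin under its centre. Leave alone
There are look-alikes about, which are no part of the job. Of the things shaped like the stop, the dark wooden one is meant.

How it is judged:
By the outcome, as a careful person would: the job done as asked, in the order asked, and still so for the second after the job is handed in, with the robot touching nothing.
It also fails if it takes over 48 s, if anything falls off the work surface, if the arm or the gripper's body presses on something with over 40 N, if the wrist force passes 120 N, or if a joint passes its speed limit or range.

## Working session

There is one attempt and no reset: what is moved stays moved. The work goes in short steps, Python scripts to look and compute and a tool call to move; the robot and the scene stay as the last step left them, time stands still between calls to the robot, and variables do not carry over. Pictures are saved under pics/ and viewed, at most 10 in all, crops included, and the job is handed in when it is done.

Besides the shell and the picture viewer there is one more tool, called by a JSON object that holds its "name" and its "arguments", one argument or row to a line. apply_moves: Moves the arm, as the interface text tells. Its arguments: {"type":"object","properties":{"targets":{"type":"array","items":{"type":"array","items":{"type":"number"}}}},"required":["targets"]}

```bash
mkdir -p pics; cat > h.py <<'E'
import numpy as np, cv2
from workcell import manip
def cam(n):
    c=manip.camera_info(n); R=cv2.Rodrigues(np.array(c["rvec"],float))[0]; t=np.array(c["tvec"],float)
    f=210/np.tan(np.radians(c["vertical_fov"])/2); return R,t.ravel(),f,c["cx"],c["cy"]
def ray(n,u,v):
    R,t,f,cx,cy=cam(n); return -R.T@t, R.T@np.array([(u-cx)/f,(v-cy)/f,1])
def onz(n,u,v,z):
    o,d=ray(n,u,v); return o+d*(z-o[2])/d[2]
def proj(n,p):
    R,t,f,cx,cy=cam(n); q=R@np.array(p)+t; return f*q[0]/q[2]+cx, f*q[1]/q[2]+cy
E
python3 - <<'E'
from h import *
for n in("side","top"):
    cv2.imwrite(f"pics/{n}0.png",cv2.resize(manip.grab_frame(n),(800,600),interpolation=cv2.INTER_CUBIC))
    c=manip.camera_info(n);print(c,ray(n,280,210))
print(manip.get_state())
E
```

```text
{'vertical_fov': 43.644449661776335, 'cx': 279.96943964312646, 'cy': 210.7311286537649, 'rvec': array([ 0.41351487, -2.79378665,  1.14183484]), 'tvec': array([0.51644261, 0.21023311, 1.39141515])} (array([0.27717174, 0.93961436, 1.13456941]), array([ 0.18901841, -0.67400289, -0.71413871]))
{'vertical_fov': 54.146789951591835, 'cx': 272.85430321321724, 'cy': 217.00452971378562, 'rvec': array([ 2.15141564, -2.20661569,  0.0710319 ]), 'tvec': array([0.04162388, 0.55404533, 1.14862028])} (array([0.46804168, 0.01805071, 1.18686077]), array([ 0.09085873, -0.00967651, -0.99611457]))
{'time_s': 0.1, 'joints': array([-1.34997608e+00,  2.87101081e-01,  1.57800109e+00,  1.11647998e-05,
        1.27859901e+00, -1.49975841e-01]), 'qd': array([ 0.0010636 , -0.00331194, -0.00361267, -0.0003549 ,  0.00010977,
       -0.00013029]), 'joint_torque': array([ 1.98709909e-03, -4.07292581e+01, -2.93698668e+01, -7.40368500e-05,
        3.40784522e-03,  7.15481946e-06]), 'tcp_pos': array([ 0.24449385, -0.62847126,  0.19838554]), 'eef_rot': array([ 9.82862705e-01,  1.84336083e-01, -3.19957393e-05, -1.05378976e-03]), 'contact_force': array([-0.45487689, -0.84824436, -0.2023225 ]), 'torque': array([ 0.00841044, -0.00251664,  0.01482225]), 'grip_force': 0.0, 'width': 0.08542785224807997}
```

View pics/top0.png

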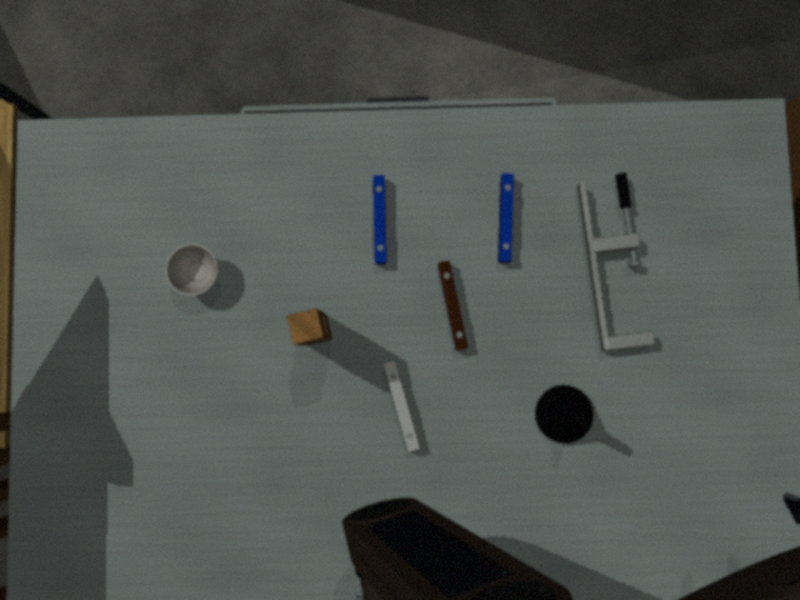

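View pics/side0.png

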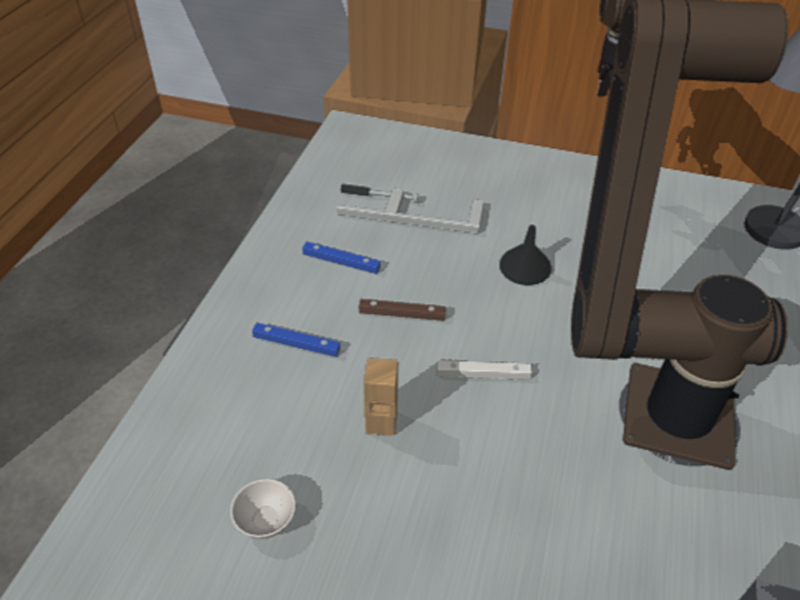

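Top view (800x600): the stop is the dark brown strip at (452,306), the plane at about (308,327), and the bowl is at (192,270). The blue and white strips are decoys. The side view shows the plane's throat facing +y, so it has to be pushed towards −y.

```bash
python3 - <<'E'
from h import *
T=manip.grab_frame("top"); S=manip.grab_frame("side"); cv2.imwrite("t.png",T); cv2.imwrite("s.png",S)
hsv=cv2.cvtColor(T,cv2.COLOR_BGR2HSV)
def comp(m,u,v,r=40):
    w=np.zeros_like(m); w[v-r:v+r,u-r:u+r]=m[v-r:v+r,u-r:u+r]
    c=max(cv2.findContours(w,0,1)[0],key=cv2.contourArea); return c
def isect(P):return P
m=((hsv[...,1]>90)&((hsv[...,0]<25)|(hsv[...,0]>170))).astype(np.uint8)
c=comp(m,316,214); b=cv2.boxPoints(cv2.minAreaRect(c))
print("stop top px",b.round(1).tolist(),cv2.contourArea(c))
P=np.array([onz("top",*p,0.022)[:2] for p in b]);print(P.round(4).tolist(),np.linalg.norm(P-np.roll(P,1,0),axis=1))
c=comp(m,216,229); print("plane",cv2.approxPolyDP(c,2,True).squeeze().tolist())
for p in cv2.approxPolyDP(c,2,True).squeeze(): print(p,onz("top",*p,0.15)[:2].round(4),onz("top",*p,0)[:2].round(4),hsv[p[1],p[0]])
def up(I,x,y,w,h,k): return cv2.resize(I[y:y+h,x:x+w],None,fx=k,fy=k,interpolation=cv2.INTER_NEAREST)
a=up(T,190,205,50,50,8); d=up(S,245,240,50,75,8)[:600]
o=np.zeros((600,800,3),np.uint8); o[:400,:400]=a; o[:,400:]=d; cv2.imwrite("pics/crop.png",o)
E
```

```text
stop top px [[306.29998779296875, 184.1999969482422], [314.1000061035156, 182.5], [327.0, 242.89999389648438], [319.1000061035156, 244.60000610351562]] 356.0
[[0.6463, -0.0702], [0.6505, -0.0929], [0.4774, -0.1235], [0.4732, -0.101]] [0.17578918 0.02305801 0.17581053 0.0228004 ]
plane [[228, 222], [222, 217], [202, 221], [205, 239], [230, 237]]
[228 222] [0.5355 0.1403] [0.5453 0.158 ] [ 18 108  40]
[222 217] [0.5486 0.1553] [0.5603 0.1752] [14 97 66]
[202 221] [0.5398 0.2062] [0.5501 0.2334] [ 18 126  95]
[205 239] [0.494  0.1992] [0.4978 0.2254] [ 18 104 108]
[230 237] [0.4975 0.1359] [0.5017 0.153 ] [ 16 113  34]
```

View pics/crop.png

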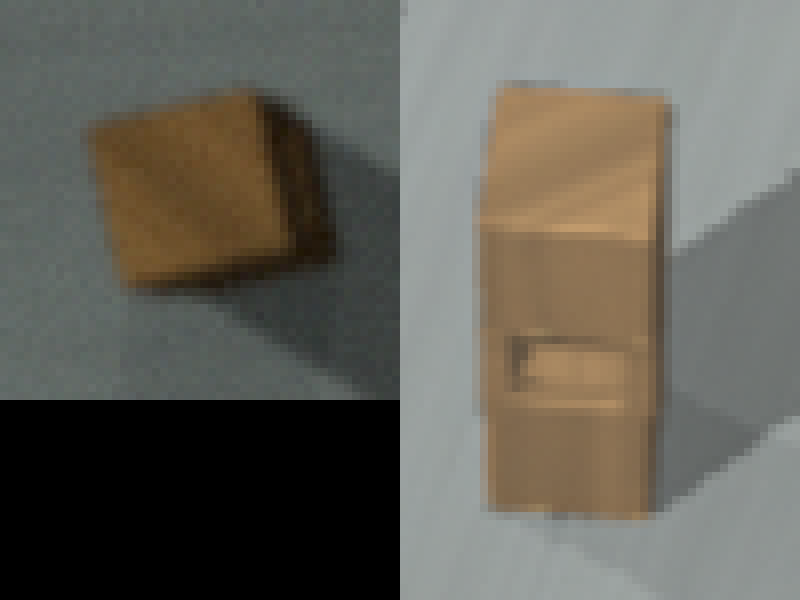

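The crop shows the toe face in the top view with corners at (92,128), (250,92), (290,250) and (125,285). In the side view the upper face's top edge runs (478,230)–(655,240) and its bottom edge (485,510)–(655,518).

```bash
python3 - <<'E'
from h import *
c=np.array([[92,128],[250,92],[290,250],[125,285]])/8+[190,205]-.5
P=np.array([onz("top",*p,.15)[:2] for p in c]); print(P.round(4).tolist(),np.linalg.norm(P-np.roll(P,1,0),axis=1).round(4),"centre",P.mean(0).round(4))
s=lambda u,v:((u-400)/8+245-.5,v/8+240-.5)
for z,q in((.15,[(478,230),(655,240),(660,100),(500,90)]),(0,[(485,512),(655,518)])):
    for p in q: print(z,onz("side",*s(*p),z)[:2].round(4))
# stop frame
a=np.array([[.6463,-.0702],[.6505,-.0929],[.4774,-.1235],[.4732,-.101]])
t=(a[2]+a[3]-a[0]-a[1]); ny=t/np.linalg.norm(t); x=np.array([ny[1],-ny[0]]); 
if x[1]>0:x=-x
y=np.array([-x[1],x[0]]); o=a.mean(0); print("stop",o,x,"ang",np.arctan2(x[1],x[0]))
cc=P.mean(0)
for q in P: print("in stop frame",((q-o)@x).round(4),((q-o)@y).round(4))
q=cc-o;print("centre",q@x,q@y)
e=P[1]-P[0];print("upper->sole dir",np.arctan2(*(P[1]+P[2]-P[0]-P[3])[::-1]), "edge dir",np.arctan2(*(P[1]-P[2]+P[0]-P[3])[::-1])-np.pi/2)
E
```

```text
[[0.5411, 0.2087], [0.5512, 0.1585], [0.5009, 0.1466], [0.4912, 0.1989]] [0.0509 0.0513 0.0517 0.0532] centre [0.5211 0.1782]
0.15 [0.5411 0.2138]
0.15 [0.49   0.2019]
0.15 [0.504 0.15 ]
0.15 [0.5518 0.1606]
0 [0.5428 0.2114]
0 [0.4898 0.1975]
stop [ 0.56185 -0.0969 ] [ 0.17462896 -0.98463431] ang -1.3952673993815294
in stop frame -0.3046 0.0329
in stop frame -0.2533 0.0341
in stop frame -0.2504 -0.0175
in stop frame -0.3036 -0.0179
centre -0.27797756239164767 0.007917182855648457
upper->sole dir -1.3794710711080516 edge dir -1.3576928845301126
```

{"name": "apply_moves", "arguments": {
  "targets": [
    [10, 10, 7, 0.2, -0.5],
    [35.5, 42.9, 7, 0.6, -0.5],
    [35.5, 42.9, 7, 0.6, -0.5],
    [35.5, 42.9, 7, 0.6, -0.5],
    [35.5, 42.9, 7, 0.6, -0.5],
    [35.5, 42.9, 7, 0.6, -0.5],
    [35.5, 42.9, 7, 0.6, -0.5],
    [35.5, 42.9, 7, 0.6, -0.5],
    [35.5, 42.9, 7, 0.6, -0.5],
    [35.5, 42.9, 7, 0.6, -0.5],
    [26, 89.4, 7, 1.376, -0.5],
    [26, 89.4, 7, 1.376, -0.5],
    [26, 89.4, 7, 1.376, -0.5],
    [26, 89.4, 7, 1.376, -0.5],
    [26, 89.4, 7, 1.376, -0.5],
    [26, 89.4, 7, 1.376, -0.5],
    [26, 89.4, 7, 1.376, -0.5],
    [26, 89.4, 7, 1.376, -0.5],
    [26, 89.4, 7, 1.376, -0.5],
    [26, 89.4, 7, 1.376, -0.5]
  ]
}}

```text
time_s: 2.7
tcp_pos: [0.5048, 0.2638, 0.2693]
eef_rot: [0.643, 0.766, -0.0, 0.0]
contact_force: [0.2, 0.2, 0.1]
width: 0.0214
grip_force: 0.0
```

{"name": "apply_moves", "arguments": {
  "targets": [
    [0, 0, -6, 0, -0.5],
    [0, 0, -12, 0, -0.5],
    [0, 0, -15.2, 0, -0.5],
    [0, 0, -15.2, 0, -0.5],
    [0.35, -2, -15.2, 0, -0.5],
    [0.7, -4, -15.2, 0, -0.5],
    [0.9, -5, -15.2, 0, -0.5],
    [1.05, -6, -15.2, 0, -0.5],
    [1.25, -7, -15.2, 0, -0.5],
    [1.4, -8, -15.2, 0, -0.5]
  ]
}}

```text
time_s: 3.95
tcp_pos: [0.521, 0.1866, 0.123]
eef_rot: [0.643, 0.766, 0.004, 0.0]
contact_force: [-4.0, 4.4, 20.0]
width: 0.021
grip_force: 10.1
```

```bash
python3 - <<'E'
from h import *
S=manip.grab_frame("side");T=manip.grab_frame("top")
o=np.hstack([S[150:400,150:430],T[120:370,150:430]]);cv2.imwrite("pics/a.png",cv2.resize(o,(800,357)))
E
```

```text
(no output)
```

View pics/a.png

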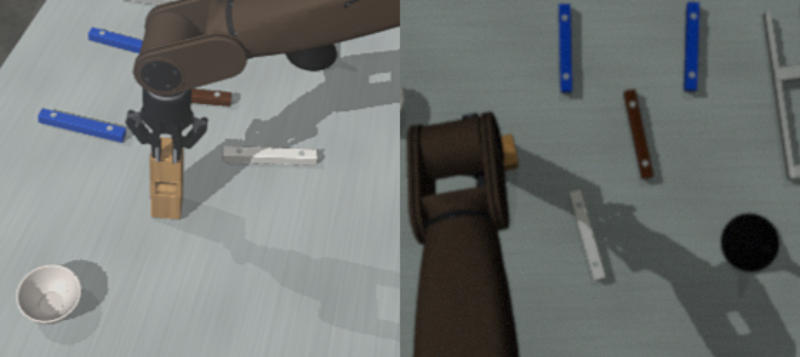

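The fingers are on the upper face and the plane is tilting. The tool is being dragged upwards by friction, so I'll let it rise as the push goes on.

{"name": "apply_moves", "arguments": {
  "targets": [
    [0.1, -0.7, 0.8, 0, -0.5],
    [0.25, -1.4, 1.2, 0, -0.5],
    [0.35, -2.1, 1.4, 0, -0.5],
    [0.5, -2.8, 1.5, 0, -0.5]
  ]
}}

```text
time_s: 4.55
tcp_pos: [0.5233, 0.1562, 0.132]
eef_rot: [0.642, 0.766, -0.0, -0.0]
contact_force: [-0.2, 0.2, -0.7]
width: 0.0211
grip_force: 0.0
```

```bash
python3 - <<'E'
from h import *
S=manip.grab_frame("side");T=manip.grab_frame("top")
o=np.hstack([S[150:400,150:430],T[120:370,150:430]]);cv2.imwrite("pics/b.png",cv2.resize(o,(800,357)))
E
```

```text
(no output)
```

View pics/b.png

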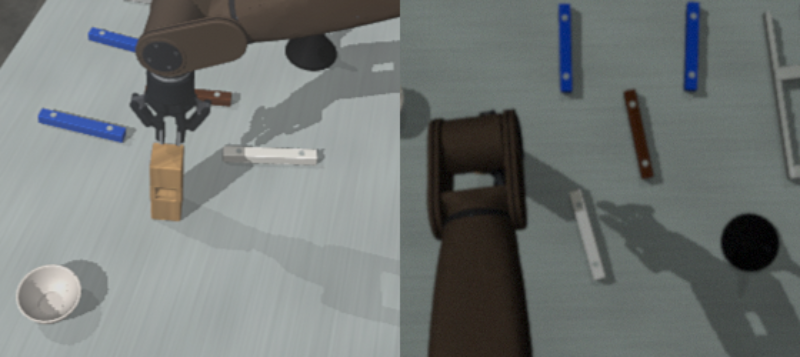

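```bash
python3 - <<'E'
from h import *
S=manip.grab_frame("side")
cv2.imwrite("pics/c.png",cv2.resize(S[220:320,230:310],None,fx=6,fy=6,interpolation=cv2.INTER_CUBIC))
print(proj("side",manip.get_state()["tcp_pos"]),manip.get_state()["tcp_pos"])
E
```

```text
(np.float64(268.59811976369025), np.float64(256.7675483602143)) [0.52349777 0.15641984 0.13221154]
```

View pics/c.png

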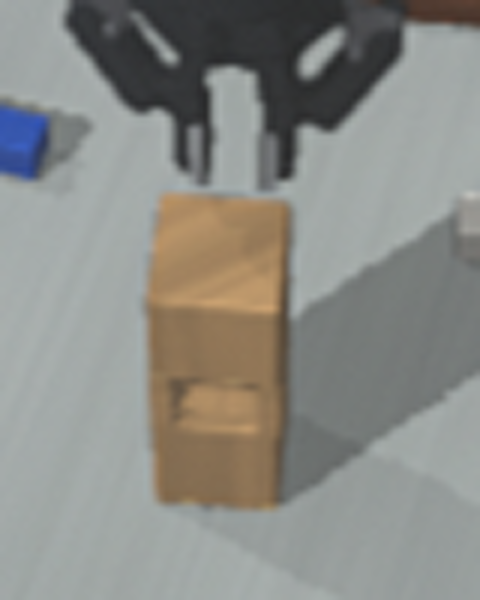

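The picture shows the plane still upright. The fingertips end at about crop (205,185), 6 px above the projected TCP, so they slid over the toe end. I'll measure the fingertip height and see whether the plane has moved.

```bash
python3 - <<'E'
from h import *
u=np.array([.175,-.985])
for p in [(205,187),(268,187)]:
    o,d=ray("side",p[0]/6+230-.4,p[1]/6+220-.4); k=(.1564-o[1])/d[1]; print("tip",o+k*d)
for z,p in [(.15,(150,303)),(.15,(282,308)),(.15,(165,197)),(.15,(290,202)),(0,(157,503)),(0,(278,508))]:
    print(z,onz("side",p[0]/6+230-.4,p[1]/6+220-.4,z)[:2].round(4))
E
```

```text
tip [0.53582803 0.1564     0.15075921]
tip [0.5091142  0.1564     0.16017841]
0.15 [0.5386 0.2188]
0.15 [0.4882 0.2058]
0.15 [0.5499 0.1656]
0.15 [0.5007 0.1532]
0 [0.5413 0.2107]
0 [0.4909 0.1979]
```

{"name": "apply_moves", "arguments": {
  "targets": [
    [0, 0, 5, 0, -1],
    [0, 0, 5, 0, -1],
    [-1, 6, 5, 0, -1],
    [-1.8, 10.8, 5, 0, -1],
    [-1.8, 10.8, 5, 0, -1],
    [-1.8, 10.8, 0, 0, -1],
    [-1.8, 10.8, -2.2, 0, -1],
    [-1.8, 10.8, -2.2, 0, -1]
  ]
}}

```text
time_s: 5.7
tcp_pos: [0.5036, 0.2636, 0.1075]
eef_rot: [0.642, 0.766, -0.003, -0.002]
contact_force: [0.9, -0.3, 0.1]
width: 0.0001
grip_force: 0.0
```

```bash
python3 - <<'E'
from h import *
S=manip.grab_frame("side")
cv2.imwrite("pics/d.png",cv2.resize(S[200:320,210:330],None,fx=5,fy=5,interpolation=cv2.INTER_CUBIC))
p=manip.get_state()["tcp_pos"];u=proj("side",p);print(p,(u[0]-210)*5,(u[1]-200)*5)
E
```

```text
[0.50504524 0.26408381 0.10954548] 262.06712842573495 493.78115406435313
```

View pics/d.png

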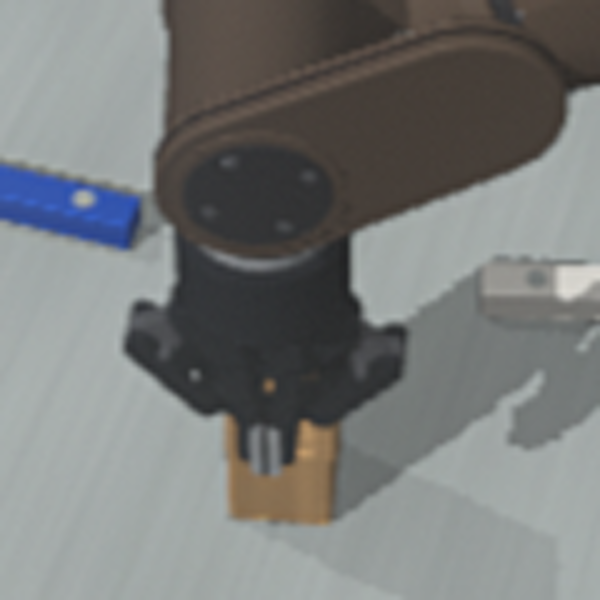

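The fingertip appears around (265,475), about 12 mm above the reported TCP. I'll push 1 cm lower.

{"name": "apply_moves", "arguments": {
  "targets": [
    [0, 0, -1.0, 0, -1],
    [0.35, -2, -1.0, 0, -1],
    [0.7, -4, -1.0, 0, -1],
    [0.9, -5, -1.0, 0, -1],
    [1.05, -6, -0.9, 0, -1],
    [1.2, -7, -0.7, 0, -1]
  ]
}}

```text
time_s: 6.5
tcp_pos: [0.5179, 0.1942, 0.104]
eef_rot: [0.642, 0.766, 0.0, 0.0]
contact_force: [1.0, 0.7, 1.0]
width: 0.0004
grip_force: 0.2
```

```bash
python3 - <<'E'
from h import *
S=manip.grab_frame("side")
cv2.imwrite("pics/e.png",cv2.resize(S[200:320,210:330],None,fx=5,fy=5,interpolation=cv2.INTER_CUBIC))
print(manip.get_state()["tcp_pos"],manip.get_state()["contact_force"])
E
```

```text
[0.51820316 0.19336438 0.10417862] [ 0.78026833 -0.15276459 -0.05564207]
```

View pics/e.png

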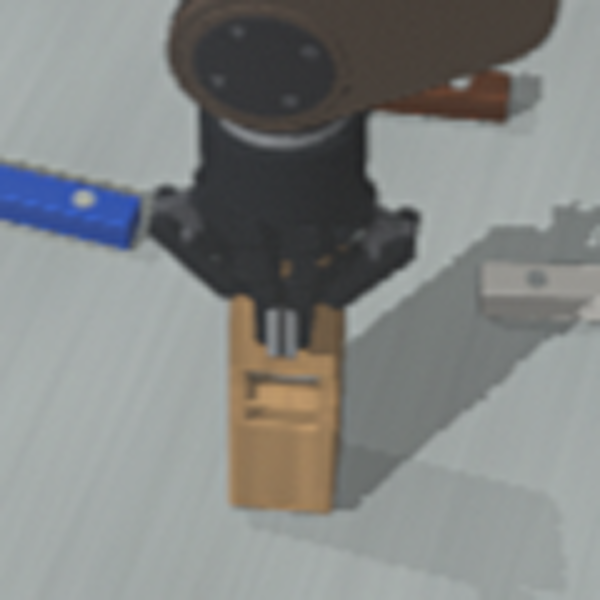

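The plane is now tilting with the fingertips on its solid upper part, at crop (282,355). I'll keep pushing.

{"name": "apply_moves", "arguments": {
  "targets": [
    [0.15, -0.8, 0.3, 0, -1],
    [0.3, -1.6, 0.6, 0, -1],
    [0.4, -2.4, 0.8, 0, -1],
    [0.55, -3.2, 0.9, 0, -1],
    [0.7, -4, 0.9, 0, -1],
    [0.85, -4.8, 0.9, 0, -1],
    [0.85, -4.8, 0.9, 0, -1],
    [-0.85, 1, 4, 0, -1],
    [-1.85, 7, 8, 0, -1],
    [-1.85, 9, 8, 0, -1],
    [-1.85, 13, 8, 0, -1],
    [-1.85, 13, 8, 0, -1]
  ]
}}

```text
time_s: 8.05
tcp_pos: [0.4985, 0.3272, 0.1837]
eef_rot: [0.641, 0.768, 0.0, -0.0]
contact_force: [-0.2, -0.2, 0.7]
width: -0.0002
grip_force: 0.0
```

```bash
python3 - <<'E'
from h import *
S=manip.grab_frame("side");T=manip.grab_frame("top");cv2.imwrite("t2.png",T);cv2.imwrite("s2.png",S)
a=cv2.resize(S[180:320,210:300],None,fx=4,fy=4,interpolation=cv2.INTER_CUBIC)
b=cv2.resize(T[185:285,200:300],None,fx=4.2,fy=4.2,interpolation=cv2.INTER_CUBIC)
o=np.zeros((560,800,3),np.uint8);o[:,:360]=a;o[:420,360:780]=b;cv2.imwrite("pics/f.png",o)
E
```

```text
(no output)
```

View pics/f.png

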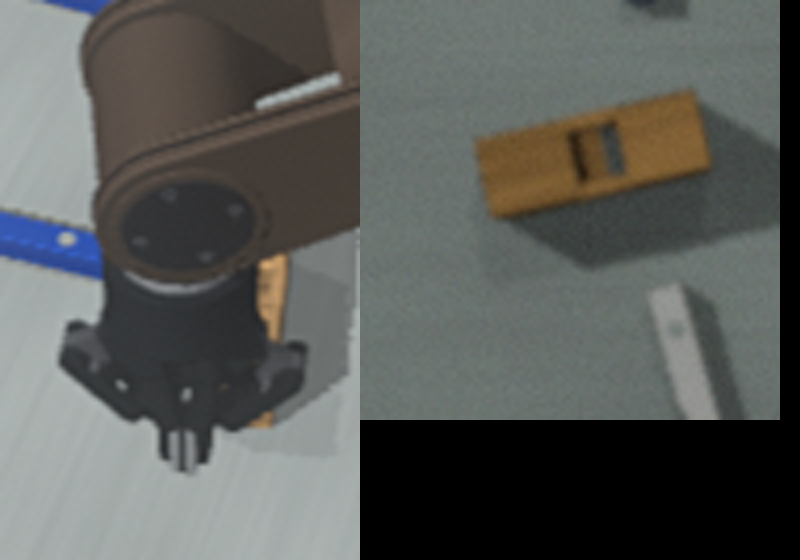

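The plane lies on its sole. Its top-view crop corners are (476,138), (695,92), (711,168) and (494,216).

```bash
python3 - <<'E'
from h import *
c=(np.array([[476,138],[695,92],[711,168],[494,216]])-[360,0])/4.2+[200,185]-.4
P=np.array([onz("top",*p,.056)[:2] for p in c])
o=np.array([.56185,-.0969]);x=np.array([.1746,-.9846]);y=np.array([.9846,.1746])
print(P.round(4).tolist(),np.linalg.norm(P-np.roll(P,1,0),axis=1).round(4))
print([[((p-o)@x).round(4),((p-o)@y).round(4)] for p in P])
for e in (P[1]-P[0],P[2]-P[3],P[0]-P[3],P[1]-P[2]): print(np.arctan2(e[1],e[0]))
T=cv2.imread("t2.png")
# stop working face edge: sub-pixel columns where dark brown begins, per row
h=cv2.cvtColor(T,cv2.COLOR_BGR2HSV);g=h[...,1].astype(float)
pts=[]
for r in range(188,240):
    m=np.where(g[r,298:335]>85)[0]
    if len(m)>=4: pts.append((298+m[0]-.5,298+m[-1]+.5,r))
pts=np.array(pts)
for k in(0,1):
    W=np.array([onz("top",a[k],a[2],.022)[:2] for a in pts]); vx,vy,x0,y0=cv2.fitLine(W.astype(np.float32),cv2.DIST_HUBER,0,.01,.01).ravel()
    print(k,"edge at y-frame",(np.array([x0,y0])-o)@x,"ang",np.arctan2(vy,vx)-np.pi/2)
E
```

```text
[[0.5543, 0.1534], [0.5809, 0.0086], [0.5306, -0.0006], [0.5027, 0.1424]] [0.0527 0.1472 0.0512 0.1457]
[[np.float64(-0.2477), np.float64(0.0362)], [np.float64(-0.1005), np.float64(0.0372)], [np.float64(-0.1003), np.float64(-0.014)], [np.float64(-0.246), np.float64(-0.0164)]]
-1.3887703868147678
-1.3783488060642581
0.20927870348907837
0.18041362703859412
0 edge at y-frame -0.011238012919306749 ang -1.3963606
1 edge at y-frame 0.011063773953437812 ang -1.394713
```

{"name": "apply_moves", "arguments": {
  "targets": [
    [1.2, -6.9, 0, 0, -0.5],
    [1.2, -6.9, -6, 0, -0.5],
    [1.2, -6.9, -12, 0, -0.5],
    [1.2, -6.9, -16.7, 0, -0.5],
    [1.2, -6.9, -16.7, 0, -0.5],
    [2.1, -11.8, -16.7, 0, -0.5],
    [2.6, -14.8, -16.7, 0, -0.5],
    [2.8, -15.75, -16.7, 0, -0.5],
    [3.0, -16.7, -16.7, 0, -0.5],
    [3.15, -17.7, -16.7, 0, -0.5],
    [3.3, -18.7, -16.7, 0, -0.5],
    [3.5, -19.7, -16.7, 0, -0.5],
    [3.65, -20.7, -16.7, 0, -0.5],
    [3.85, -21.7, -16.7, 0, -0.5],
    [4.0, -22.6, -16.7, 0, -0.5],
    [4.15, -23.4, -16.7, 0, -0.5],
    [4.15, -23.4, -16.7, 0, -0.5]
  ]
}}

```text
time_s: 10.28
tcp_pos: [0.5404, 0.0893, 0.016]
eef_rot: [0.642, 0.767, -0.001, 0.0]
contact_force: [0.3, -0.1, -0.4]
width: 0.0211
grip_force: 0.0
```

```bash
cat > m.py <<'E'
from h import *
T=manip.grab_frame("top");cv2.imwrite("t3.png",T)
o=np.array([.56185,-.0969]);x=np.array([.1746,-.9846]);y=np.array([.9846,.1746])
h=cv2.cvtColor(T,cv2.COLOR_BGR2HSV)
# gradient toe edge: value profile along stop-x, at z=.056, several lateral positions
V=cv2.cvtColor(T,cv2.COLOR_BGR2GRAY).astype(np.float32)
ss=np.arange(-.21,.03,.0005); L=[]
for l in np.arange(-.012,.036,.003):
    q=np.array([proj("top",[*(o+s*x+l*y),.056]) for s in ss],np.float32)
    w=cv2.remap(T,q[None],None,cv2.INTER_LINEAR)[0].astype(float); f=w[:,2]-w[:,0]
    k=np.where(f>35)[0]; k=k[(ss[k]<.005)]
    L.append((l,ss[k[0]] if len(k) else np.nan,ss[k[-1]] if len(k) else np.nan))
for r in L: print(np.round(r,4))
s=manip.get_state();print(s["time_s"],s["tcp_pos"],s["contact_force"],(s["tcp_pos"][:2]-o)@x)
E
python3 m.py
```

```text
Traceback (most recent call last):
  File "m.py", line 9, in <module>
    q=np.array([proj("top",[*(o+s*x+l*y),.056]) for s in ss],np.float32)
                ~~~~^^^^^^^^^^^^^^^^^^^^^^^^^^^
  File "h.py", line 11, in proj
    R,t,f,cx,cy=cam(n); q=R@np.array(p)+t; return f*q[0]/q[2]+cx, f*q[1]/q[2]+cy
                ~~~^^^
  File "h.py", line 4, in cam
    c=manip.camera_info(n); R=cv2.Rodrigues(np.array(c["rvec"],float))[0]; t=np.array(c["tvec"],float)
ValueError: time passes only in moves, steps and waits
```

```bash
sed -i 's/^def cam/from functools import lru_cache\n@lru_cache\ndef cam/' h.py; python3 m.py
```

```text
[-0.012  -0.1355 -0.027 ]
[-0.009 -0.135 -0.027]
[-0.006  -0.1345 -0.027 ]
[-0.003  -0.1335 -0.027 ]
[-0.     -0.1325 -0.0265]
[ 0.003 -0.132  0.002]
[ 0.006 -0.131 -0.027]
[ 0.009 -0.131  0.003]
[ 0.012  -0.1305  0.0015]
[ 0.015  -0.131   0.0035]
[ 0.018  -0.131  -0.0065]
[ 0.021  -0.1305 -0.0065]
[ 0.024 -0.13   0.001]
[ 0.027  -0.13    0.0025]
[ 0.03   -0.1295  0.002 ]
[ 0.033  -0.1145  0.002 ]
10.375 [0.53998728 0.08990487 0.01577157] [ 0.24621679 -0.17613816 -0.38280626] -0.18774530232818606
```

{"name": "apply_moves", "arguments": {
  "targets": [
    [0.09, -0.5, 0, 0, -0.5],
    [0.17, -1.0, 0, 0, -0.5],
    [0.21, -1.2, 0, 0, -0.5],
    [0.25, -1.4, 0, 0, -0.5],
    [0.27, -1.5, 0, 0, -0.5],
    [0.28, -1.6, 0, 0, -0.5]
  ]
}}

```text
time_s: 11.12
tcp_pos: [0.5434, 0.0749, 0.0166]
eef_rot: [0.642, 0.767, 0.0, -0.0]
contact_force: [-0.5, 1.8, -0.5]
width: 0.0217
grip_force: 1.3
```

```bash
python3 m.py
```

```text
[-0.012  -0.1175 -0.01  ]
[-0.009  -0.117  -0.0105]
[-0.006 -0.116 -0.01 ]
[-0.003  -0.1155 -0.0095]
[-0.    -0.115 -0.011]
[ 0.003 -0.114 -0.01 ]
[ 0.006  -0.1135 -0.01  ]
[ 0.009 -0.113 -0.01 ]
[ 0.012  -0.113  -0.0095]
[ 0.015 -0.113 -0.011]
[ 0.018 -0.112 -0.001]
[ 0.021  -0.1115  0.0025]
[ 0.024  -0.111  -0.0015]
[ 0.027  -0.1105 -0.007 ]
[ 0.03 -0.11  0.  ]
[ 0.033 -0.105  0.   ]
11.175 [0.54342079 0.07496383 0.01665837] [-0.77225672  1.60199979 -0.66811919] -0.17243486859344728
```

{"name": "apply_moves", "arguments": {
  "targets": [
    [0.02, -0.1, 0, 0, -0.5],
    [0.03, -0.2, 0, 0, -0.5],
    [0.05, -0.3, 0, 0, -0.5],
    [0.05, -0.3, 0, 0, -0.5]
  ]
}}

```text
time_s: 11.68
tcp_pos: [0.5434, 0.0749, 0.0168]
eef_rot: [0.643, 0.766, 0.002, -0.002]
contact_force: [-1.2, 11.1, 0.8]
width: 0.0213
grip_force: 5.6
```

The TCP has stalled with force building, so the toe is against the stop. One more slight press to seat it, then back off.

{"name": "apply_moves", "arguments": {
  "targets": [
    [0.03, -0.2, 0, 0, -0.5],
    [0.03, -0.2, 0, 0, -0.5],
    [0.03, -0.2, 0, 0, -0.5]
  ]
}}

```text
time_s: 12.05
tcp_pos: [0.5433, 0.0749, 0.017]
eef_rot: [0.643, 0.766, 0.003, -0.004]
contact_force: [-2.1, 16.8, 2.8]
width: 0.0214
grip_force: 8.6
```

{"name": "apply_moves", "arguments": {
  "targets": [
    [-0.1, 0.8, 0, 0, -0.5],
    [-0.7, 4, 0, 0, -0.5],
    [-1.7, 9.5, 0, 0, -0.5],
    [-2.5, 14, 0, 0, -0.5],
    [-2.5, 14, 6, 0, -0.5],
    [-2.5, 14, 12, 0, -0.5],
    [-2.5, 14, 16, 0, -0.5],
    [-2.5, 14, 16, 0, -0.5]
  ]
}}

```text
time_s: 13.05
tcp_pos: [0.5226, 0.21, 0.1821]
eef_rot: [0.642, 0.767, 0.004, 0.004]
contact_force: [-0.2, -0.4, -0.7]
width: 0.0213
grip_force: 0.0
```

```bash
python3 m.py; python3 - <<'E'
from h import *
T=cv2.imread("t3.png"); cv2.imwrite("pics/g.png",np.hstack([cv2.resize(T[180:260,230:340],None,fx=5,fy=5,interpolation=cv2.INTER_CUBIC), cv2.resize(T[100:340,90:480],(240,400)) ]))
E
```

```text
[-0.012  -0.1605 -0.0105]
[-0.009 -0.161 -0.01 ]
[-0.006 -0.161 -0.01 ]
[-0.003 -0.161 -0.01 ]
[-0.     -0.1605 -0.0095]
[ 0.003  -0.1605 -0.011 ]
[ 0.006  -0.1605 -0.0105]
[ 0.009  -0.1605 -0.01  ]
[ 0.012  -0.1605 -0.0105]
[ 0.015  -0.1605 -0.0105]
[ 0.018  -0.1605 -0.0105]
[ 0.021  -0.1605 -0.01  ]
[ 0.024  -0.16    0.0025]
[ 0.027  -0.16   -0.0005]
[ 0.03   -0.16   -0.0005]
[ 0.033  -0.1575 -0.004 ]
13.1 [0.52077326 0.20963652 0.17894852] [-0.61081345  0.96136611 -0.3778954 ] -0.30898785201226
```

View pics/g.png

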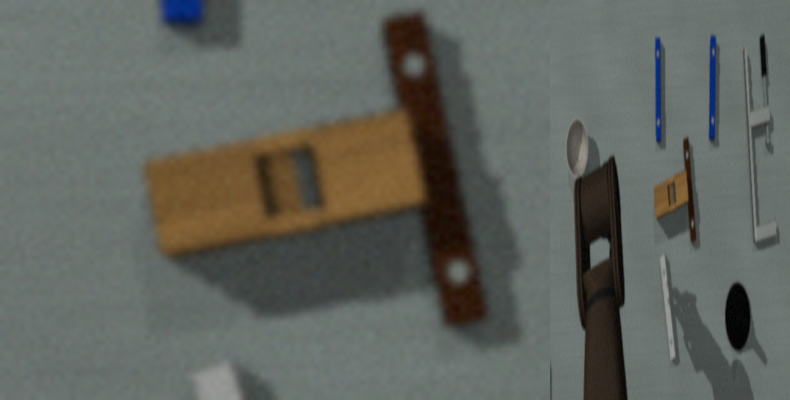

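The plane lies flat with its toe edge, (405,110)–(428,205) in the crop, flush along the stop's face. Its heel line is square to within about 1 mm. The robot is clear and the other objects look untouched, so I'm handing in.

```bash
python3 -c "
from workcell import manip
print(manip.hand_in())"
```

```text
the job is handed in; nothing more can be done
None
```

The plane lies on its sole with its toe squarely against the dark wooden stop, its whole width on it; the first tipping push slipped over the toe, a second, lower one worked, and the job was handed in at about 13 s.

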